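Turn the spoked filament reel until its feed stem points straight up

ROBOT

A 6-joint arm with a two-finger parallel gripper is mounted at the origin on the work surface. World frame = base frame: x ahead of the robot, y to its left, z up, the work surface at z = 0. Lengths are in m, angles in rad, forces in N, time in s.
With the tool pointing down it reaches from about 0.25 to 0.775 m from the base axis. Payload 4 kg.
Tool frame: the origin (TCP) lies at the very end of the fingers, on their centre line; the grasp point (between the pads) lies 19 mm behind it (manip.grip_depth is the distance from the TCP to the grasp point, in m); z points along the fingers, y is the line along which they close (so a half turn about z gives the same grasp; the last joint's range is limited). The gripper opens to 85 mm and grips with 20 to 120 N. Pads are 22 mm wide; open, the fingers measure 114 mm over their backs; the gripper's body (76 mm by 85 mm) begins 54 mm behind the grasp point. The pads swing forward as they close: fully open they stand 13 mm farther back than shut.
Start: joints at [1.162, 0.087, 1.371, -0, 1.684, -0.103], TCP at [0.166, 0.524, 0.231] pointing down, gripper open.
Joint ranges: [-3.1, 3.1], [-0.76, 2.03], [0.27, 2.55], [-1.08, 4.22], [0.17, 2.65], [-2.57, 2.57]. Speed limits (rad/s): [2.79, 2.79, 3.14, 3.14, 3.14, 3.14].

INTERFACE

Orientations are given as a unit quaternion [w, x, y, z].
In Python, from bench import sense, vision, job_done, models, manip gives the robot as it stands. The module is installed in compiled form; this text tells all that it offers.
- The arm moves only by the tool servo_tool, never from a script. Its argument "commands" is one flat list of numbers, 5 for each row, row after row: the shift along the tool's x, y, z in mm, then the turn about the tool's z in rad, then the finger opening in mm, from 0 to 85.4. In form: [tx, ty, tz, spin, claw, tx, ty, tz, spin, claw, ...]. A call has 1 to 20 rows; each row shifts and turns the commanded pose from where the row before left it, along the tool's axes as they then stand; what a row does not reach is not made up. A row lasts 1/10 s, in which the tool goes at most 50 mm and 8.59 degrees, less where a joint would pass 70% of its speed; a pose out of reach is approached as far as the arm can. A call is refused whole if a number of a shift passes 50 or a number of a turn 0.15, either way. A call with a gripper value outside its range is refused whole. The fingers move at their own pace and stop on an object; the grip force is fixed at half the most. Time passes only in rows, so rows that do not move let the fingers close. It gives the time, the measured TCP pose, the force, the opening and the grip force at its end, in the units of the state.
- sense(): the state, without advancing time (a new reading comes with each control period).
- vision.get_image(name): name is "scene" or "top" or "wrist"; returns a dict with "color" (400x640x3 uint8, red, green, blue), "fx", "fy", "cx", "cy" (pixels), "world_from_camera" (4x4, takes a point from camera to world coordinates); the wrist camera has in their place "T_tool_cam" (4x4, takes a point from camera to tool coordinates, whose origin is the TCP and whose axes are the flange's). Camera axes: x right, y down, z forward; pixel columns grow to the right and rows downward; lengths in m; the calibration is good to about 2 mm. A picture is of the moment at which its call begins: read the wrist's pose just before it. There is no depth.
- job_done(): hands the job in; it is judged then, once.
Trained networks look in a picture, given as the dict that the camera call returned (one of the last four; its "shot" number tells which), for a name from the list of things; names that differ only in an ending like _2 or _b are one class to them, and where a whole thing is asked for, a point or a joint stands for the part that bears it (a point fixed in the world has none). Each returns a list of dicts, best first, with "confidence" (0 to 1); they miss things now and then, are a little off and sometimes report something else, mostly with a low value. They report only what shows in the picture. A call takes as long as a camera call.
- models.recognise(label, picture): "point" ([column, row] in pixels, amid what is visible of it).
- models.tip_of(label, picture): "point" ([column, row] in pixels: a listed point, or the origin of a listed thing).
The state is a dict: "time": time; "joint_pos": joint angles; "qd": joint speeds; "tau": joint torques, N m; "tcp_pos": TCP position; "eef_rot": TCP orientation; "ft_force": force on the tool from outside, world axes, zero at the start; "ft_torque": the same for the moment, N m; "width": finger opening in m; "grip_force": force on a finger pad.
Only numpy, scipy, OpenCV 4.12 (cv2) and the standard library are available. Lean on these libraries where they do the work, as an engineer would, in place of code of your own. Each camera call takes 0.05 s, during which the arm holds its last target. There are 200 camera calls.

TASK

The empty filament reel on the printer bench must be set for threading: push its long spokes round, one after another, until the short feed stem on its rim points straight up, then move clear. Push gently and only on the spokes, without gripping the reel and never touching the stem; leave the stand where it is and the glue bottle, vase and scraper undisturbed.

Things in the scene. Friction and masses are not known exactly. Their poses are not given: they have to be found in the camera images.
- stand: Loose free-standing reel stand, 3 kg. Dark steel foot 180 x 240 x 12 mm (x, y, z); origin at the centre of its underside, z up. One aluminium upright (40 mm wide, 196 mm high) at x = -45 mm carries a level axle along the stand's x. The reel turns upright in the plane x = +20 mm; no part of the stand is above 196 mm: the reel's upper half is open from above.
- axle (a point): Centre of the reel, on its axis, 178 mm above the bench; axes are the stand's (x along the axle, z up) and do not turn. The reel is grey plastic: hub 48 mm across, rim of 62 mm outer radius, six straight round spokes 10 mm thick running from hub through rim to 18 mm balls centred 145 mm from the axis.
- reel (a joint): Angle q of the reel about the stand's x axis, right-hand rule (rad), unlimited; 0 or any whole turn = stem straight up. The stem points along stand y = -sin q, z = cos q; spokes lie at q + 30 + 60k degrees, so the stem is mid-way between two. Starts far from up, may turn either way. Bearing drag about 0.12 N m: it stays where left.
- stem_tip (a point): Centre of the outer end of the feed stem: a short grey plastic inlet tube (18 mm thick foot, flared 34 mm end) standing radially on the rim half-way between two spokes; its end is 88 mm from the axis, well short of the spoke ends. Its z axis points outward along the stem.
- stem: The feed stem itself, 30 mm long, origin at its foot 58 mm from the axis, z outward along the stem. Must not be touched.
- glue: White bottle with a black cap, 56 mm diameter, 110 mm high, stands loose near the stand; origin at the centre of its underside. Leave alone.
- vase: Blue printed vase, up to 64 mm diameter, 80 mm high, stands loose near the stand; origin at the centre of its underside. Leave alone.
- scraper: Spatula-shaped print scraper about 200 mm long lying loose on the bench beyond the stand; its x axis runs along it. Leave alone.

How it is judged:
By the outcome, as a careful person would: the job done as asked, in the order asked, and still so for the second after the job is handed in, with the robot touching nothing.
It also fails if it takes over 58 s, if anything falls off the work surface, if the arm or the gripper's body presses on something with over 40 N, if the wrist force passes 120 N, or if a joint passes its speed limit or range.

## Working session

There is one attempt and no reset: what is moved stays moved. The work goes in short steps, Python scripts to look and compute and a tool call to move; the robot and the scene stay as the last step left them, time stands still between calls to the robot, and variables do not carry over. Pictures are saved under pics/ and viewed, at most 10 in all, crops included, and the job is handed in when it is done.

Besides the shell and the picture viewer there is one more tool, called after "Emit:" by a JSON object that holds its "name" and its "arguments", one argument or row to a line. servo_tool: Moves the arm, as the interface text tells. Its arguments: {"type":"object","properties":{"commands":{"type":"array","items":{"type":"number"}}},"required":["commands"]}

```bash
mkdir -p pics; cat > h.py <<'E'
from bench import sense, vision, job_done, models, manip
import numpy as np, cv2
def shot(n,fn=None):
    p=vision.get_image(n)
    if fn: cv2.imwrite('pics/'+fn,p['color'][:,:,::-1])
    return p
def ray(p,uv):
    T=np.array(p['world_from_camera']); d=np.array([(uv[0]-p['cx'])/p['fx'],(uv[1]-p['cy'])/p['fy'],1])
    return T[:3,3],T[:3,:3]@d
def onz(p,uv,z):
    o,d=ray(p,uv); return o+d*(z-o[2])/d[2]
def proj(p,X):
    T=np.linalg.inv(np.array(p['world_from_camera'])); c=T[:3,:3]@X+T[:3,3]
    return np.array([p['fx']*c[0]/c[2]+p['cx'],p['fy']*c[1]/c[2]+p['cy']])
E
python3 - <<'E'
from h import *
np.set_printoptions(precision=4,suppress=True)
s=sense(); print(s['tcp_pos'],s['eef_rot'],s['width'],s['time'])
for n in('scene','top'):
    p=shot(n,n+'1.png'); print(n,p['fx'],np.array(p['world_from_camera']).tolist())
    for l in('stand','axle','stem_tip','stem','glue','vase','scraper'):
        r=models.tip_of(l,p); print(l,[(np.round(x['point'],1),round(x['confidence'],2)) for x in r[:2]])
E
```

```text
[0.1654 0.524  0.2301] [-0.0003  0.1523  0.9883 -0.0011] 0.0851532792656406 0.0
scene 432.42557623755687 [[0.21218012144167328, 0.6439201933784321, -0.7350825672157375, 1.344951410784891], [0.9771844101503079, -0.13249239639408786, 0.16600118510705544, -0.12463835772765407], [0.009498664337252952, -0.7535333764719613, -0.6573410271073714, 0.876959080378554], [0.0, 0.0, 0.0, 1.0]]
stand [(array([356.6, 246.3]), 0.56)]
axle []
stem_tip [(array([321.9, 210.6]), 0.43)]
stem [(array([334. , 207.5]), 0.58)]
glue []
vase [(array([415.1, 229.4]), 0.74)]
scraper [(array([367.7, 292.7]), 0.95)]
top 369.4857283707412 [[-0.015322721192276052, -0.9975725574796251, 0.06792795285317962, 0.481966280902664], [-0.9998606531604421, 0.014836867988591006, -0.00765124890869998, 0.05125246052797407], [0.006624837872547172, -0.06803572526143262, -0.9976608900880667, 1.0142734485814415], [0.0, 0.0, 0.0, 1.0]]
stand [(array([279.5, 209. ]), 0.78)]
axle [(array([278.5, 192.9]), 0.79)]
stem_tip [(array([312. , 202.4]), 0.59)]
stem [(array([301.3, 197.1]), 0.51)]
glue [(array([355. , 193.2]), 0.59)]
vase [(array([211.3, 214.1]), 0.73)]
scraper [(array([280.2, 152. ]), 0.76)]
```

View pics/scene1.png

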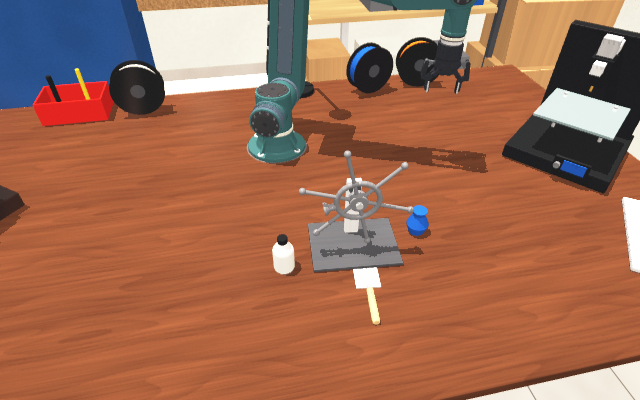

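View pics/top1.png

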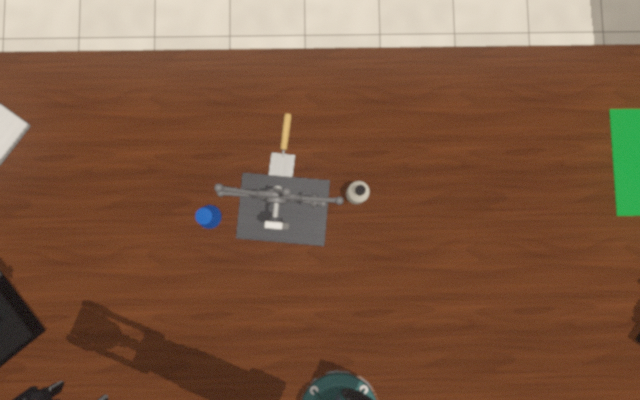

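The scene picture shows the reel facing the camera. Its balls are near (348,154), (405,165), (302,191), (316,233) and (411,209). The stem points left at about (326,209), towards world -y. The top picture shows the foot corners near (243,174), (330,181), (324,245) and (236,238), with the vase at the left and the glue at the right.

```bash
cat >> h.py <<'E'
from scipy.optimize import least_squares
def pt(P,X):
    c,s=np.cos(P[2]),np.sin(P[2]); return np.array([P[0]+c*X[0]-s*X[1],P[1]+s*X[0]+c*X[1],X[2]])
def ball(P,q,k,r=.145):
    a=q+np.pi/6+k*np.pi/3; return pt(P,[.02,-r*np.sin(a),.178+r*np.cos(a)])
E
python3 - <<'E'
from h import *
np.set_printoptions(precision=4,suppress=True)
s=shot('scene');t=shot('top')
cor=[(243,174),(330,181),(324,245),(236,238)]; C=[onz(t,c,.012) for c in cor]; print(np.array(C))
S=[(348,154),(405,165),(302,191),(316,233),(411,209)]; Tt=[(219,189),(340,201)]
cm=[(.09,.12),(.09,-.12),(-.09,-.12),(-.09,.12)]
def res(v,full=0):
    P=v[:3];q=v[3];r=[]
    for c,m in zip(cor,cm): r+=list(proj(t,pt(P,[*m,.012]))-c)
    B=[ball(P,q,k) for k in range(6)]
    for pic,L in((s,S),(t,Tt)):
        pr=[proj(pic,b) for b in B]
        for u in L:
            d=[p-u for p in pr]; r+=list(min(d,key=np.linalg.norm))
    return np.array(r)
m=np.mean(C,0)
best=min((least_squares(res,[m[0],m[1],-.07,np.radians(q0)]) for q0 in range(60,125,10)),key=lambda r:r.cost)
v=best.x;print(v,np.degrees(v[3]),best.cost,best.fun.round(1))
for k in range(6):print(k,ball(v[:3],v[3],k),np.degrees(v[3])+30+60*k)
print('stemtip px',[proj(s,pt(v,[.02,-.088*np.sin(v[3]+a),.178+.088*np.cos(v[3]+a)])) for a in(-np.pi/3,0,np.pi/3)])
print('glue',onz(t,(361,191),.11),onz(t,(355,193),0),'vase',onz(t,(207,216),.08),onz(s,(418,232),0),onz(s,(284,270),0))
print('axle',pt(v,[.02,0,.178]))
E
```

```text
[[0.637  0.2509 0.012 ]
 [0.6144 0.0136 0.012 ]
 [0.4407 0.0328 0.012 ]
 [0.4632 0.27   0.012 ]]
[ 0.5381  0.143  -0.0975  1.8039] 103.35761520629916 6.181129586287979 [-1.  -0.8 -0.4 -0.6  0.2  1.5 -0.4  1.1 -0.8  0.4 -0.7  0.6  0.1  0.3
  0.  -0.9 -1.3  0.1  0.  -0.9 -1.  -0.6]
0 [0.5477 0.0361 0.0785] 133.35761520629916
1 [0.5612 0.1744 0.0369] 193.35761520629916
2 [0.5715 0.2793 0.1365] 253.35761520629916
3 [0.5682 0.246  0.2775] 313.35761520629916
4 [0.5547 0.1077 0.3191] 373.35761520629916
5 [0.5444 0.0028 0.2195] 433.35761520629916
stemtip px [array([334.6338, 181.8612]), array([323.8181, 209.0292]), array([346.4328, 225.7048])]
glue [ 0.5755 -0.0585  0.11  ] [ 0.5816 -0.0552  0.    ] vase [0.521  0.3282 0.08  ] [0.5288 0.3415 0.    ] [ 0.5917 -0.0592 -0.    ]
axle [0.558  0.1411 0.178 ]
```

Emit:
{"name": "servo_tool", "arguments": {
  "commands": [0,0,-45,-0.1,0,0,0,-45,-0.108,0,0,0,-45,0,0,0,0,-45,0,0,-27,-26,0,0,0,-27,-26,0,0,0,-27,-26,0,0,0,-27,-26,0,0,0,-27,-26,0,0,0,-27,-26,0,0,0,-27,-26,0,0,0,-27,-26,0,0,0,-27,-26,0,0,0,-27,-26,0,0,0,-27,-26,0,0,0,-27,-26,0,0,0,-27,-26,0,0,0,-27,-26,0,0,0,-26,-26,0,0,0,-26,-26,0,0,0]
}}

```text
time: 2.9
tcp_pos: [0.5537, 0.0672, 0.4114]
eef_rot: [0.0, 0.049, 0.999, 0.0]
ft_force: [0.2, 0.9, 0.0]
width: -0.0003
grip_force: 0.0
```

```bash
cat >> h.py <<'E'
V=np.array([.5381,.143,-.0975])
def where():
    s=sense(); w,x,y,z=s['eef_rot']
    ty=np.array([2*(x*y-w*z),1-2*(x*x+z*z)]); tx=np.array([1-2*(y*y+z*z),2*(x*y+w*z)])
    a=pt(V,[.02,0,.178]); d=np.array(s['tcp_pos'])-a; c,n=np.cos(V[2]),np.sin(V[2])
    print('t',s['time'],'stand-frame x,y,z from axle',np.round([c*d[0]+n*d[1],-n*d[0]+c*d[1],d[2]],4),'tool y ang',np.degrees(np.arctan2(ty[1],ty[0])),'F',np.round(s['ft_force'],1),'w',s['width'])
E
python3 -c "
from h import *
where()"
```

```text
t 2.9 stand-frame x,y,z from axle [ 0.0029 -0.074   0.2334] tool y ang 84.38999269710615 F [0.2 0.9 0. ] w -0.0002810759520710259
```

Emit:
{"name": "servo_tool", "arguments": {
  "commands": [3,0,25,0,0,0,0,25,0,0,0,0,25,0,0,0,0,24,0,0,0,0,22,0,0,0,0,0,0,0,0,8,0,0,0,0,8,0,0,0,0,8,0,0,0,0,8,0,0,0,0,8,0,0,0,0,8,0,0,0,0,8,0,0,0,0,8,0,0,0]
}}

```text
time: 4.3
tcp_pos: [0.5564, 0.1332, 0.2906]
eef_rot: [0.0, 0.049, 0.999, 0.0]
ft_force: [0.0, -0.9, 1.3]
width: 0.0002
grip_force: 0.7
```

```bash
cat >> h.py <<'E'
def findq(fn=None,q0=None):
    # balls seen in scene as pale grey blobs: draw predicted balls for candidate q, score by edges is overkill; save crop enlarged
    p=shot('scene'); im=p['color'][130:260,270:450,::-1]
    if fn: cv2.imwrite('pics/'+fn,cv2.resize(im,None,fx=4.4,fy=4.4,interpolation=cv2.INTER_CUBIC))
    return p
E
python3 -c "
from h import *
where(); findq('c1.png')"
```

```text
t 4.3 stand-frame x,y,z from axle [-0.0009 -0.008   0.1126] tool y ang 84.39968671722079 F [ 0.  -0.9  1.3] w 0.00021765969546706844
```

View pics/c1.png

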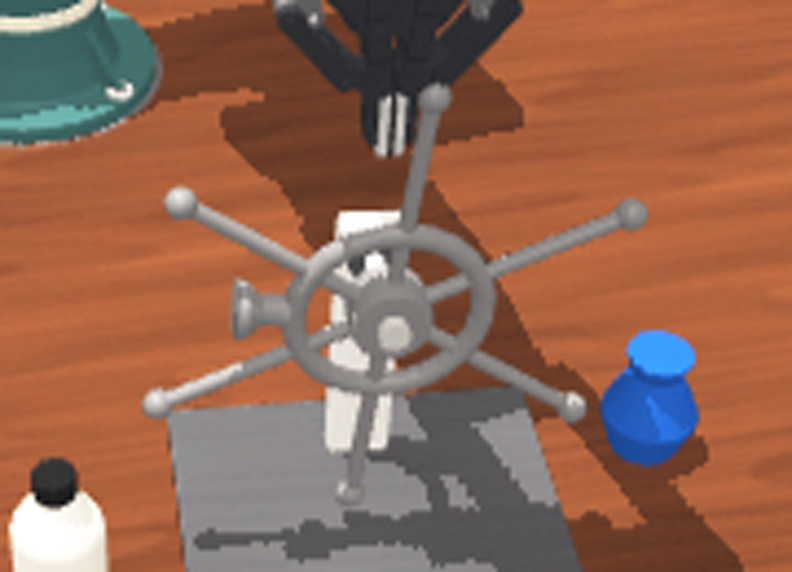

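The crop shows the reel turning as intended: the top ball is at (435,98) just past vertical, with the finger on its left. The stem is at (250,308) on the left, still clear.

Emit:
{"name": "servo_tool", "arguments": {
  "commands": [0,7.5,1,0,0,0,7.5,1,0,0,0,7.5,1.5,0,0,0,7.5,1.5,0,0,0,7.5,2,0,0,0,7.5,2,0,0,0,7.5,2,0,0,0,7.5,2.5,0,0,0,7.5,2.5,0,0,0,0,0,0,0,0,0,0,0,0]
}}

```text
time: 5.45
tcp_pos: [0.5627, 0.2002, 0.2743]
eef_rot: [-0.0, 0.049, 0.999, 0.0]
ft_force: [-1.4, 0.5, -0.7]
width: -0.0003
grip_force: 0.0
```

```bash
python3 -c "
from h import *
where(); p=findq('c2.png')
for q in (40,45,50,55): print(q,[(proj(p,ball(V,np.radians(q),k))-[270,130])*4.4//1 for k in (3,4,5)])"
```

```text
t 5.45 stand-frame x,y,z from axle [-0.0011  0.0593  0.0963] tool y ang 84.43747677338054 F [-1.4  0.5 -0.7] w -0.00025399898629349253
40 [array([608., 358.]), array([599., 165.]), array([355., 103.])]
45 [array([617., 342.]), array([586., 152.]), array([332., 109.])]
50 [array([624., 326.]), array([571., 140.]), array([308., 116.])]
55 [array([630., 310.]), array([554., 129.]), array([286., 125.])]
```

View pics/c2.png

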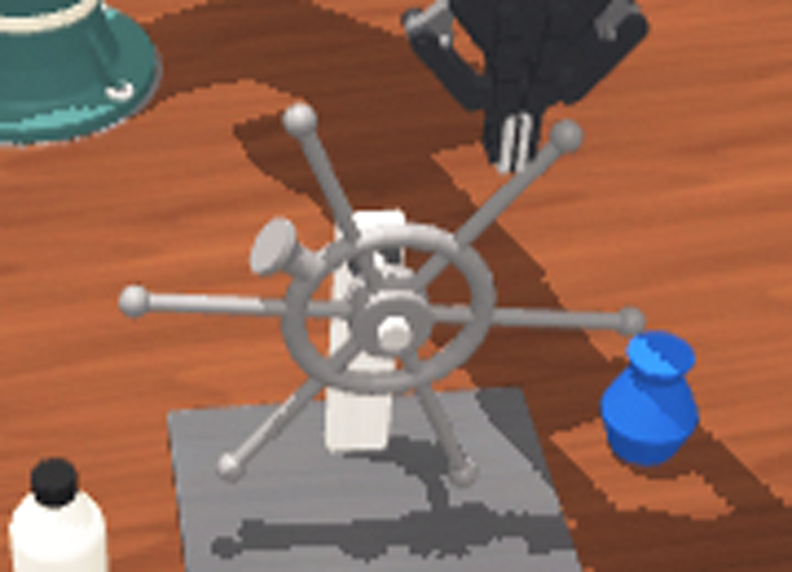

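The crop shows balls at (300,120) and (567,135), and the stem at upper left (275,245). That puts q at about 51.5°, so the next push goes on the spoke ahead of the stem.

Emit:
{"name": "servo_tool", "arguments": {
  "commands": [0,-10,0,0,0,0,0,-22,0,0,0,0,-22,0,0,0,0,-22,0,0,0,0,-22,0,0,0,-28,0,0,0,0,-28,0,0,0,0,-28,0,0,0,0,-28,0,0,0,0,-27,0,0,0,0,0,0,0,0,0,0,24,0,0,0,0,24,0,0,0,0,24,0,0,0,0,0,0,0]
}}

```text
time: 7.0
tcp_pos: [0.5465, 0.0515, 0.2861]
eef_rot: [-0.004, 0.049, 0.999, 0.0]
ft_force: [-0.1, -0.2, -0.9]
width: 0.0004
grip_force: 0.0
```

Emit:
{"name": "servo_tool", "arguments": {
  "commands": [0,8,0,0,0,0,8,0,0,0,0,8,0,0,0,0,8,0,0,0,0,8,0,0,0,0,8,0,0,0,0,8,0,0,0,0,8,0,0,0,0,8,0,0,0,0,8,0,0,0,0,8,0,0,0,0,8,0,0,0,0,8,0,0,0,0,8,0,0,0,0,6,0,0,0,0,0,0,0,0]
}}

```text
time: 8.6
tcp_pos: [0.5597, 0.1699, 0.2901]
eef_rot: [-0.0, 0.048, 0.999, 0.0]
ft_force: [0.1, -1.3, 0.4]
width: -0.0
grip_force: 0.0
```

```bash
python3 -c "
from h import *
where(); p=findq('c3.png')
for q in (0,5,10,15): print(q,[(proj(p,ball(V,np.radians(q),k))-[270,130])*4.4//1 for k in range(6)])"
```

```text
t 8.6 stand-frame x,y,z from axle [-0.0011  0.0289  0.1121] tool y ang 84.4769042144577 F [ 0.1 -1.3  0.4] w -6.458170446354837e-06
0 [array([264., 136.]), array([132., 327.]), array([256., 475.]), array([490., 458.]), array([634., 293.]), array([536., 120.])]
5 [array([244., 148.]), array([133., 344.]), array([274., 481.]), array([508., 448.]), array([637., 276.]), array([516., 112.])]
10 [array([224., 161.]), array([137., 361.]), array([293., 485.]), array([525., 438.]), array([637., 259.]), array([496., 105.])]
15 [array([207., 175.]), array([142., 376.]), array([312., 488.]), array([542., 427.]), array([636., 242.]), array([474., 100.])]
```

View pics/c3.png

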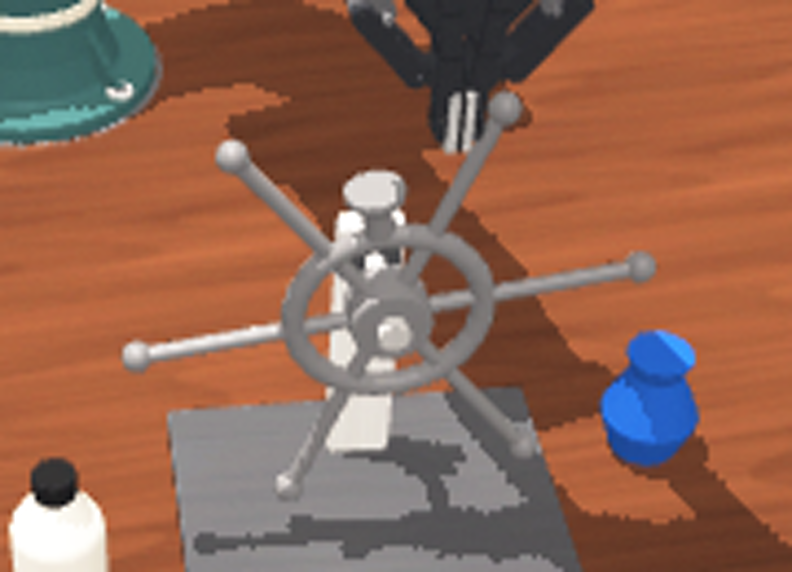

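The stem is nearly up, with balls at (231,155), (507,110), (137,355) and (640,266), so q is about 8°. I need about 19 mm more; I'll push 18 mm, then measure.

Emit:
{"name": "servo_tool", "arguments": {
  "commands": [0,5,0,0,0,0,5,0,0,0,0,4,0,0,0,0,4,0,0,0,0,0,0,0,0,0,0,0,0,0]
}}

```text
time: 9.25
tcp_pos: [0.5615, 0.1871, 0.2904]
eef_rot: [0.0, 0.049, 0.999, 0.0]
ft_force: [-0.4, 0.4, -0.4]
width: 0.0001
grip_force: 0.0
```

```bash
python3 -c "
from h import *
where(); p=findq('c4.png')
for l in ('stem_tip','axle'): print(l,[(np.round((np.array(x['point'])-[270,130])*4.4),x['confidence']) for x in models.tip_of(l,p)[:2]])
for q in (-4,0,4): print(q,[(proj(p,ball(V,np.radians(q),k))-[269.5,129.5])*4.4//1 for k in range(6)])"
```

```text
t 9.25 stand-frame x,y,z from axle [-0.001   0.0462  0.1124] tool y ang 84.42933539827368 F [-0.4  0.4 -0.4] w 7.634884552792583e-05
stem_tip [(array([383., 180.]), 0.54), (array([372., 505.]), 0.31)]
axle [(array([399., 310.]), 0.8)]
-4 [array([283., 129.]), array([134., 316.]), array([244., 472.]), array([477., 466.]), array([633., 309.]), array([553., 129.])]
0 [array([266., 138.]), array([134., 330.]), array([258., 478.]), array([492., 460.]), array([637., 295.]), array([538., 122.])]
4 [array([250., 147.]), array([135., 343.]), array([273., 482.]), array([506., 452.]), array([639., 282.]), array([523., 115.])]
```

View pics/c4.png

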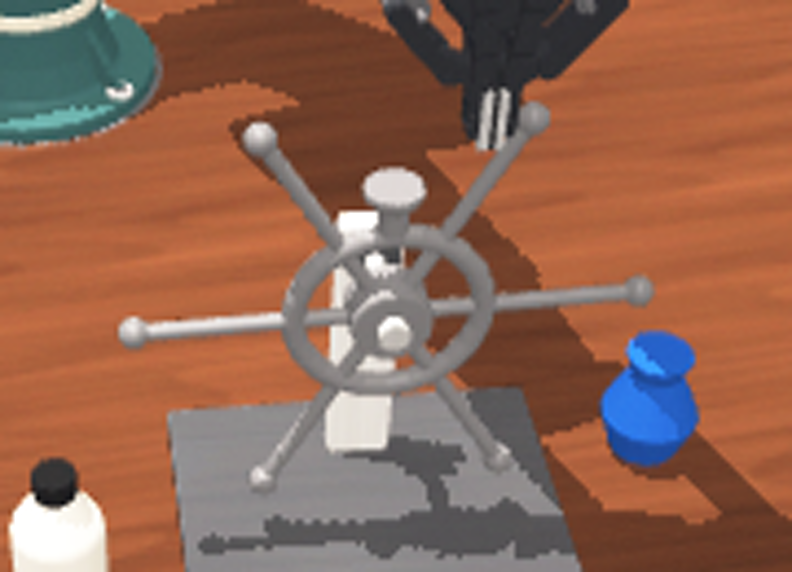

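The stem is almost vertical. The balls at (260,138), (536,117), (263,478), (498,457) and (640,290) give q ≈ +1.2°. I'll nudge 2.5 mm more, then back off and lift clear.

Emit:
{"name": "servo_tool", "arguments": {
  "commands": [0,1.5,0,0,0,0,1,0,0,0,0,0,0,0,0,0,0,0,0,0,0,-6,0,0,0,0,0,-20,0,0,0,0,-30,0,0,0,0,-40,0,0,0,0,-40,0,0,20,0,-10,0,0,45,0,0,0,0,45,0,0,0,0,45,0,0,0,0,45,0,0,0,0,0,0,0,0,0]
}}

```text
time: 10.9
tcp_pos: [0.3575, 0.2028, 0.4334]
eef_rot: [0.002, 0.047, 0.999, 0.002]
ft_force: [-1.0, -0.8, 0.6]
width: -0.0001
grip_force: 0.0
```

```bash
python3 -c "
from h import *
where(); p=findq('c5.png'); t=shot('top')
im=cv2.resize(t['color'][150:260,190:380,::-1],None,fx=4,fy=4,interpolation=cv2.INTER_CUBIC); cv2.imwrite('pics/t5.png',im)
for q in (-2,0,2): print(q,[(proj(p,ball(V,np.radians(q),k))-[269.5,129.5])*4.4//1 for k in range(6)]); print(' top',[(proj(t,ball(V,np.radians(q),k))-[189.5,149.5])*4//1 for k in (0,1,4,5)],(proj(t,pt(V,[.02,-.088*np.sin(np.radians(q)),.178+.088*np.cos(np.radians(q))]))-[189.5,149.5])*4)"
```

```text
t 10.9 stand-frame x,y,z from axle [-0.2055  0.042   0.2554] tool y ang 84.61632744417008 F [-1.  -0.8  0.6] w -0.0001016880077823931
-2 [array([275., 134.]), array([134., 323.]), array([251., 475.]), array([484., 463.]), array([635., 302.]), array([546., 125.])]
 top [array([461., 177.]), array([604., 209.]), array([ 97., 169.]), array([164., 153.])] [324.87518838 173.42943224]
0 [array([266., 138.]), array([134., 330.]), array([258., 478.]), array([492., 460.]), array([637., 295.]), array([538., 122.])]
 top [array([471., 178.]), array([604., 210.]), array([ 94., 168.]), array([171., 153.])] [330.88621022 173.91677727]
2 [array([258., 143.]), array([134., 336.]), array([265., 480.]), array([499., 456.]), array([638., 288.]), array([531., 118.])]
 top [array([480., 179.]), array([603., 211.]), array([ 92., 167.]), array([179., 153.])] [336.9226661  174.42509028]
```

View pics/c5.png

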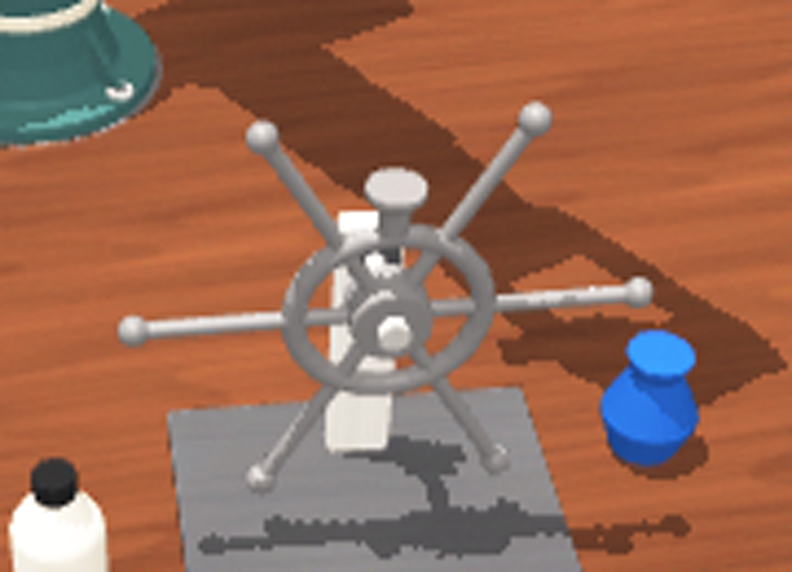

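View pics/t5.png

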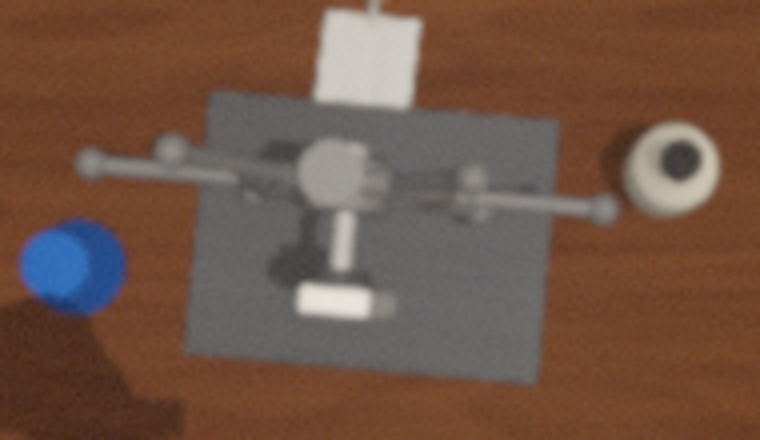

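The scene balls at (262,136) and (535,118), and the top-view stem at (332,174), put q at about +0.5°. The stem is up, the stand, glue and vase look unmoved, and the arm is clear.

```bash
python3 -c "
from h import *
print(job_done())"
```

```text
the job is handed in; nothing more can be done
None
```

The reel's feed stem now points straight up, to within about 1° by the camera fit; I pushed two spokes in turn, moved the arm clear and handed the job in after about 11 s.

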